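# Set the pawn trough's gate to the feeler gauge

### The arm

A 6-joint arm with a two-finger parallel gripper is mounted at the origin on the work surface. World frame = base frame: x ahead of the robot, y to its left, z up, the work surface at z = 0. Lengths are in m, angles in rad, forces in N, time in s.
With the tool pointing down it reaches from about 0.25 to 0.8 m from the base axis. Payload 8.5 kg.
Tool frame: the origin (TCP) lies midway between the tips of the shut fingers; the grasp point (between the pads) lies 19 mm behind it (manip.grip_depth is the distance from the TCP to the grasp point, in m); z points along the fingers, y is the line along which they close (so a half turn about z gives the same grasp; the last joint's range is limited). The gripper opens to 85 mm and grips with 20 to 120 N. Pads are 22 mm wide; open, the fingers measure 114 mm over their backs; the gripper's body (76 mm by 85 mm) begins 54 mm behind the grasp point. The pads swing forward as they close: fully open they stand 13 mm farther back than shut.
Start: joints at [1.23, 0.238, -0.013, 1.319, 0, 1.571], TCP at [0.175, 0.495, 0.231] pointing down, gripper open.
Joint ranges: [-2.66, 2.66], [-1.03, 1.9], [-1.14, 1.46], [-1.82, 2.27], [-1.45, 1.34], [-3.14, 3.14]. Speed limits (rad/s): [2.22, 2.22, 2.79, 3.14, 3.14, 3.14].

### API

Orientations are given as a rotation vector (axis times angle).
In Python, from rig import manip, imaging, workorder gives the robot as it stands.
- The arm moves only by the tool step_arm, never from a script. Its argument "steps" is a list of rows, each a list of 7 numbers: the turn, a rotation vector about the world's x, y, z in rad, then the shift along the world's x, y, z in mm, then the finger opening in mm, from 0 to 85.4. In form: [[ax, ay, az, dx, dy, dz, hand], ...]. A call has 1 to 10 rows; each row shifts and turns the commanded pose from where the row before left it; what a row does not reach is not made up. A row lasts 1/10 s, in which the tool goes at most 50 mm and 8.59 degrees, less where a joint would pass 70% of its speed; a pose out of reach is approached as far as the arm can. A call with a gripper value outside its range is refused whole. The fingers move at their own pace and stop on an object; the grip force is fixed at half the most. Time passes only in rows, so rows that do not move let the fingers close. It gives the time, the measured TCP pose, the force, the opening and the grip force at its end, in the units of the state.
- manip.read_state(): the state, without advancing time (a new reading comes with each control period).
- imaging.get_image(name): name is "scene" or "top" or "wrist"; returns a dict with "color" (480x640x3 uint8, red, green, blue), "fx", "fy", "cx", "cy" (pixels), "R" (3x3) and "t" (3): a world point X has camera coordinates R X + t; the wrist camera has in their place "hand_eye" (4x4, takes a point from camera to tool coordinates, whose origin is the TCP and whose axes are the flange's). Camera axes: x right, y down, z forward; pixel columns grow to the right and rows downward; lengths in m; the calibration is good to about 2 mm. The wrist camera is an equidistant fisheye: a pixel r from the principal point sees the ray r / f radians off the axis. A picture is of the moment at which its call begins: read the wrist's pose just before it. There is no depth.
- workorder.finish_job(): hands the job in; it is judged then, once.
The state is a dict: "time": time; "q": joint angles; "qvel": joint speeds; "joint_torque": joint torques, N m; "ee_pos": TCP position; "tool_rot": TCP orientation; "contact_force": force on the tool from outside, world axes, zero at the start; "ft_torque": the same for the moment, N m; "finger_gap": finger opening in m; "gripper_force": force on a finger pad.
Only numpy, scipy, OpenCV 4.12 (cv2) and the standard library are available. Lean on these libraries where they do the work, as an engineer would, in place of code of your own. Each camera call takes 0.05 s, during which the arm holds its last target. There are 200 camera calls.

### The job

Set the stiff pine gate of the pawn trough so that it clears the brass strike plate on the post by exactly the thickness of the steel gauge: take the gauge out of its stand, lower it gently into the gap between strike plate and gate until it stands on the sill, let go, and gently swing the gate shut until it just nips the blade (a light fingertip push, never a hard squeeze). Then feel the fit: slowly draw the gauge straight up by about 20 mm, which should go with a slight drag (if it is loose, push the gate a little more), and slide it fully down again. Leave it standing there by itself, still lightly nipped by the gate, ready for the hinge screws to be tightened, and do not upset or shift the dark pawns, the trophy cup or the red bookend.

Things in the scene. Friction and masses are not known exactly. Their poses are not given: they have to be found in the camera images.
- gauge_mid (a point): Middle of the feeler gauge, half-way up its 84 mm. Lower 50 mm: steel blade, 6 mm thick, 22 mm wide. Upper 34 mm: black plastic handle with red inlay, 10 mm thick, 26 mm wide, its middle 25 mm above this point; take it from above by its narrow edges, 26 mm apart along x. z up along the gauge, x along its width, y through its thickness. 65 to 105 g. Starts in the stand.
- gauge: The same gauge, origin at the centre of its foot (42 mm below gauge_mid), same axes.
- stand_hole0 (a point): Centre of the slot's mouth on top of the beech gauge stand (block 70 x 50 mm, 40 mm high, fixed to the counter). The slot is 27 mm along x, 11 mm along y, 30 mm deep, with a 3 mm chamfer. The gauge stands in it with its width along x and its foot on the slot's bottom: gauge_mid is then 12 mm above the mouth. z is up.
- trough: Beech pawn trough, fixed to the counter; origin on the counter under its middle. Runs along its y, 290 mm; walls to 52 mm above the counter; open end and gate at its -y end, where the base runs on as a flat sill, top 10 mm above the counter, to 185 mm from the origin along -y. Five dark pawns stand in it.
- post (a point): Foot of the shutting post's flat upright face, on the sill (10 mm above the counter), at the middle of its 32 mm width. Axes as the trough's: -y out of the face to the gate, x along it to the hinge, z up. A brass strike plate, 30 mm wide, to 50 mm above the counter, stands 1 to 7 mm proud of it (fixed; varies). The gauge belongs before it: foot on the sill, width along x, thickness along y.
- gate: Swinging pine gate, origin on its upright hinge pin at counter height. Its leaf lies along -x of its frame (to 114 mm from the pin, 10 mm thick, 12 to 52 mm above the counter), inner face at y=0 looking to the strike plate, with a hard rubber buffer strip at the lip that gives 0.04 mm per newton. It pivots about z on a stiff hinge that stays where it is left; about 3 N at the knob moves it.
- gate_lip (a point): Point on the gate's inner face (the unpressed face of its buffer) opposite post, 96 mm from the hinge pin, 10 mm above the counter. It starts 18 to 23 mm from post along the post's -y; the gauge is nipped somewhere between 13 and 6.8 mm, depending on the strike plate. At 10 mm the gate is parallel to the post.
- knob (a point): Centre of the flat round end of the gate's beech pull knob, 34 mm above the counter, 32 mm out from the gate's inner face, straight behind gate_lip. The knob's head is 18 mm across and 12 mm long. Pushing on it along the trough's +y shuts the gate.
- pawn1: Dark-stained boxwood pawn standing in the trough, 44 mm tall, base 26 mm across; origin at the centre of its base. Leave alone.
- pawn2: Dark-stained boxwood pawn standing in the trough, 44 mm tall, base 26 mm across; origin at the centre of its base. Leave alone.
- pawn3: Dark-stained boxwood pawn standing in the trough, 44 mm tall, base 26 mm across; origin at the centre of its base. Leave alone.
- pawn4: Dark-stained boxwood pawn standing in the trough, 44 mm tall, base 26 mm across; origin at the centre of its base. Leave alone.
- pawn5: Dark-stained boxwood pawn standing in the trough, 44 mm tall, base 26 mm across; origin at the centre of its base. Leave alone.
- pawn6: Dark-stained boxwood pawn standing on the counter, 44 mm tall, base 26 mm across; origin at the centre of its base. Leave alone.
- pawn7: Dark-stained boxwood pawn standing on the counter, 44 mm tall, base 26 mm across; origin at the centre of its base. Leave alone.
- pawn8: Dark-stained boxwood pawn standing on the counter, 44 mm tall, base 26 mm across; origin at the centre of its base. Leave alone.
- cup: Pewter trophy cup on a dark plinth, 109 mm tall, plinth 68 mm across; origin at the centre of its foot. Leave alone.
- bookend: Red steel bookend, foot 110 x 100 mm, upright 140 mm tall; origin under its middle. Leave alone.

How it is judged:
On the way, in this order (a step that is already met when the one before it is completed fails the run):
1. the gauge stands fully down on the sill between strike plate and gate, let go (z of gauge_mid in the frame of post below 0.046 m and x of gauge_mid in the frame of post between -0.011 and 0.011 m and y of gauge_mid in the frame of post between -0.036 and 0.012 m and angle between gauge's own z axis and vertical below 0.4 rad and contact force between the fingers and gauge below 0.1 N), for 0.2 s.
2. the gate is swung shut onto the gauge and nips its blade (over 1.5 N) while it stands fully down (z of gauge_mid in the frame of post below 0.046 m and x of gauge_mid in the frame of post between -0.011 and 0.011 m and y of gauge_mid in the frame of post between -0.036 and 0.012 m and contact force between gate and gauge above 1.5 N), for 0.2 s.
3. the gauge is drawn up (its foot 12 to 38 mm above the sill) with the gate still dragging on its blade (over 0.5 N) (z of gauge_mid in the frame of post between 0.054 and 0.08 m and contact force between gate and gauge above 0.5 N), for 0.1 s.
At the end, for the whole second after the job is handed in: the gauge stands upright (within 0.1 rad) and fully down on the sill (within 4 mm) before the post, within 11 mm sideways of the post's middle, still nipped by the gate with more than 0.7 N, gauge and gate at rest and let go (z of gauge_mid in the frame of post below 0.046 m and x of gauge_mid in the frame of post between -0.011 and 0.011 m and y of gauge_mid in the frame of post between -0.036 and 0.012 m and contact force between gate and gauge above 0.7 N and angle between gauge's own z axis and vertical below 0.1 rad and linear speed of gauge below 0.02 m/s and angular speed of gate below 0.02 rad/s and contact force between the fingers and gauge below 0.1 N); the robot touches nothing.
It fails at once if the gate squeezes the gauge with more than 9 N (contact force between gate and gauge above 9 N).
It fails at once if the gauge is rammed into the trough (strike plate, sill or gate) with more than 60 N (contact force between trough and gauge above 60 N).
It fails at once if a dark pawn is knocked over (tilted past 0.5 rad) or shifted by more than 20 mm (angle between any of pawn1, pawn2, pawn3, pawn4, pawn5, pawn6, pawn7, pawn8's own z axis and vertical above 0.5 rad or distance of any of pawn1, pawn2, pawn3, pawn4, pawn5, pawn6, pawn7, pawn8 from where it was at the start of the episode above 0.02 m).
It fails at once if the cup or the bookend is tilted past 0.3 rad or shifted by more than 15 mm (angle between any of cup, bookend's own z axis and vertical above 0.3 rad or distance of any of cup, bookend from where it was at the start of the episode above 0.015 m).
It also fails if it takes over 64 s, if anything falls off the work surface, if the arm or the gripper's body presses on something with over 40 N, if the wrist force passes 120 N, or if a joint passes its speed limit or range.

## Working session

There is one attempt and no reset: what is moved stays moved. The work goes in short steps, Python scripts to look and compute and a tool call to move; the robot and the scene stay as the last step left them, time stands still between calls to the robot, and variables do not carry over. Pictures are saved under pics/ and viewed, at most 10 in all, crops included, and the job is handed in when it is done.

Besides the shell and the picture viewer there is one more tool, called after "Emit:" in YAML: its name, and indented under it one key for each argument. step_arm: Moves the arm, as the interface text tells. Its arguments: {"type":"object","properties":{"steps":{"type":"array","items":{"type":"array","items":{"type":"number"}}}},"required":["steps"]}

```bash
mkdir -p pics; cat > h.py <<'E'
import numpy as np, cv2
from rig import manip, imaging, workorder
def save(n,f,crop=None,s=1):
    im=imaging.get_image(n); c=im["color"][:,:,::-1]
    cv2.imwrite("pics/raw_"+f,c)
    if crop: x,y,w,h=crop; c=c[y:y+h,x:x+w]
    cv2.imwrite("pics/"+f,cv2.resize(c,None,fx=s,fy=s,interpolation=cv2.INTER_CUBIC)); return im
def ray(im,u,v):
    R=np.array(im["R"]);t=np.array(im["t"])
    return -R.T@t, R.T@np.array([(u-im["cx"])/im["fx"],(v-im["cy"])/im["fy"],1])
def onz(im,u,v,z):
    o,d=ray(im,u,v); return o+d*(z-o[2])/d[2]
def proj(im,X):
    p=np.array(im["R"])@np.array(X)+np.array(im["t"]); return im["fx"]*p[0]/p[2]+im["cx"],im["fy"]*p[1]/p[2]+im["cy"]
E
python3 - <<'E'
from h import *
import pickle
d={}
for n in("top","scene"):
    im=save(n,n+"1.png"); d[n]={k:im[k] for k in("fx","fy","cx","cy","R","t")}
    o,_=ray(im,0,0); print(n,o,im["fx"])
pickle.dump(d,open("cal.pkl","wb"))
print(manip.read_state())
E
```

```text
top [ 0.54189614 -0.00829794  1.04526541] 483.96282701856524
scene [ 1.50319588 -0.21942669  0.66591106] 565.2215728491835
{'time': 0.1, 'q': array([ 1.22996686e+00,  2.38738623e-01, -1.40992335e-02,  1.31921350e+00,
        2.35005242e-05,  1.57076787e+00]), 'qvel': array([ 0.0012493 , -0.00116971,  0.00195982,  0.00050734, -0.00109968,
        0.00150073]), 'joint_torque': array([ 2.23781085e-04, -5.39721429e+01,  3.46999562e+01,  1.35556897e-02,
       -2.97794531e-05, -2.84166418e-05]), 'ee_pos': array([0.17536984, 0.4944802 , 0.23076009]), 'tool_rot': array([-5.32701965e-01, -3.09585955e+00,  1.93642822e-03]), 'contact_force': array([ 0.32232778, -0.17480604,  0.05950113]), 'ft_torque': array([-0.03966531, -0.04796865, -0.00359752]), 'gripper_force': 0.0, 'finger_gap': 0.08551838467377887}
```

View pics/top1.png

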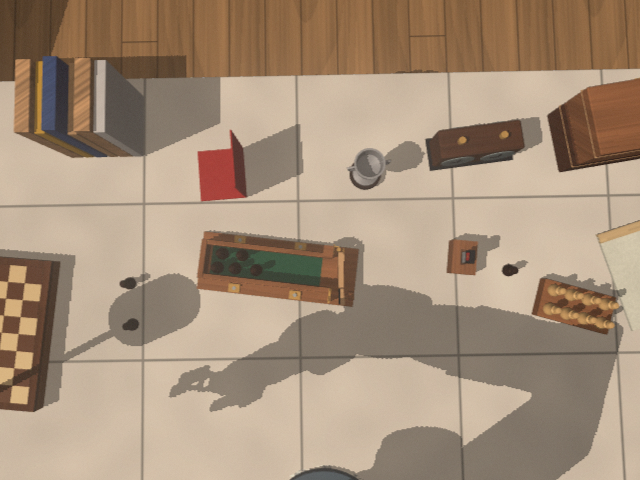

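View pics/scene1.png

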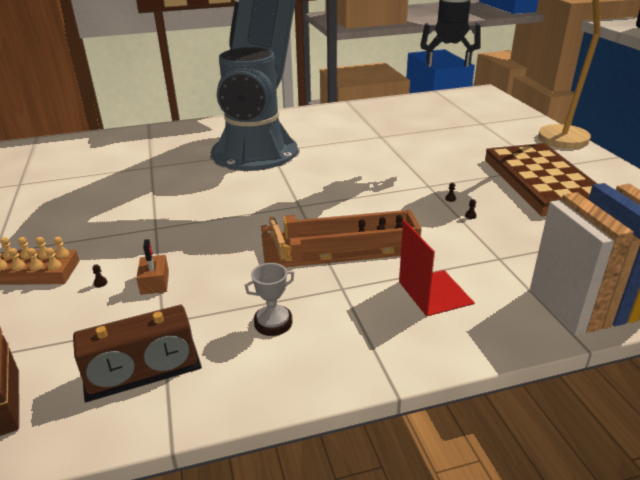

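The robot base is at the bottom of the top view (+x up, +y left). The trough is at (200–355, 232–305) with its gate end right at u≈341, and the stand with the gauge is at (463, 257). Next, enlarged crops of both.

```bash
python3 - <<'E'
import cv2,numpy as np
c=cv2.imread("pics/raw_top1.png"); s=cv2.imread("pics/raw_scene1.png")
z=lambda i,x,y,w,h,k:cv2.resize(i[y:y+h,x:x+w],None,fx=k,fy=k,interpolation=cv2.INTER_CUBIC)
a=z(c,310,235,50,75,8)   # 400x600
b=z(c,440,230,50,50,8)   # 400x400
d=z(s,130,235,50,25,8)   
cv2.imwrite("pics/crop1.png",np.hstack([a,np.vstack([b,d])]))
cv2.imwrite("pics/crop2.png",np.vstack([z(c,190,225,100,75,4)[:, :400].repeat(2,1)[:, ::2],z(c,190,225,100,75,4)[:0]]) if 0 else z(c,190,225,170,85,4.7))
E
```

```text
(no output)
```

View pics/crop1.png

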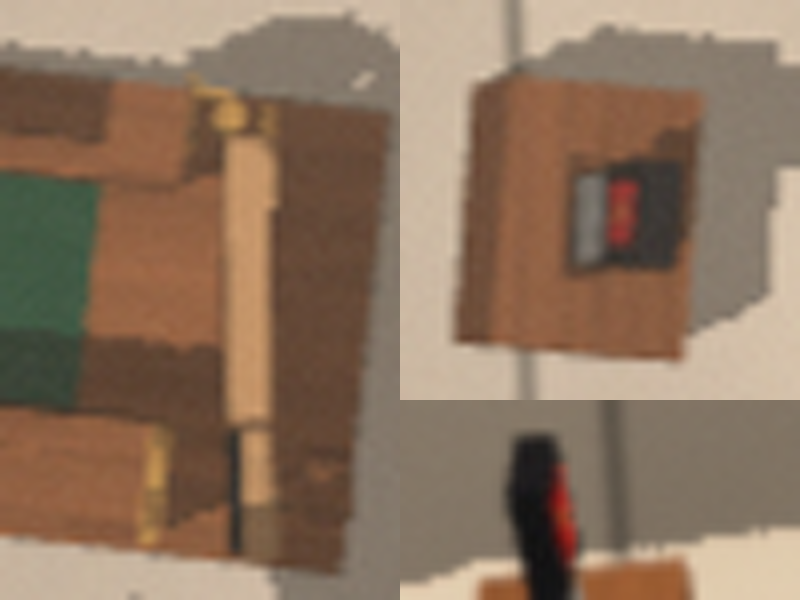

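View pics/crop2.png

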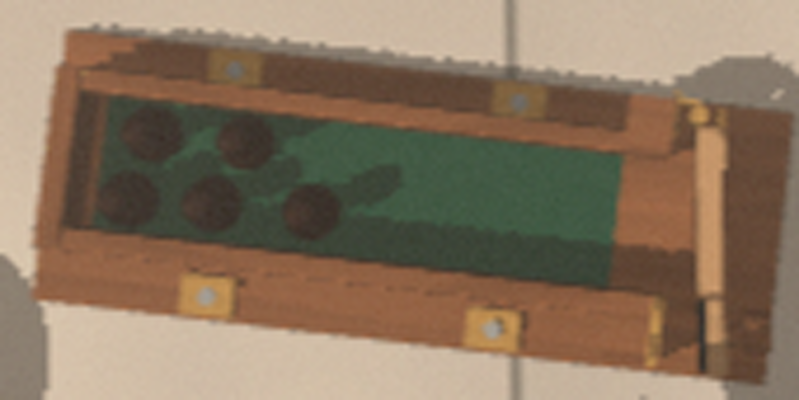

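```bash
python3 - <<'E'
from h import *
import pickle
T=pickle.load(open("cal.pkl","rb"))["top"]
L=lambda x,y,z:onz(T,310+x/8,235+y/8,z)
B=lambda x,y,z:onz(T,440+(x-400)/8,230+y/8,z)
C=lambda x,y,z:onz(T,190+x/4.7,225+y/4.7,z)
def ang(a,b): d=b-a; return np.degrees(np.arctan2(d[1],d[0])),np.linalg.norm(d)
np.set_printoptions(precision=4,suppress=True)
print("sill end", L(390,110,.01),L(343,572,.01),ang(L(343,572,.01),L(390,110,.01)))
print("trough long bottom", C(38,298,.0),C(765,380,.0),ang(C(765,380,.0),C(38,298,0)))
print("wall top left edge", C(65,32,.052),C(35,298,.052),ang(C(35,298,.052),C(65,32,.052)))
print("stand L",ang(B(490,345,.04),B(510,80,.04)),"R",ang(B(683,358,.04),B(703,92,.04)),"ctr",(B(490,345,.04)+B(510,80,.04)+B(683,358,.04)+B(703,92,.04))/4)
print("gauge top", B(662,213,.094),ang(B(680,268,.094),B(685,163,.094)))
print("plate front", L(172,430,.05),L(157,545,.05)," back",L(145,430,.05),L(137,545,.05))
print("pin",L(230,113,.055),"buffer face",L(231,430,.052),L(234,550,.052), "face", ang(L(238,425,.052),L(228,135,.052)))
E
```

```text
sill end [ 0.582  -0.0863  0.01  ] [ 0.4597 -0.0711  0.01  ] (np.float64(-7.085982681935606), np.float64(0.1232982509454878))
trough long bottom [0.503  0.2605 0.    ] [ 0.4602 -0.0715  0.    ] (np.float64(82.66785256438766), np.float64(0.33475686074671257))
wall top left edge [0.6208 0.2353 0.052 ] [0.5049 0.2485 0.052 ] (np.float64(-6.494447125582519), np.float64(0.11665080466692282))
stand L (np.float64(-6.330754123617536), np.float64(0.06887608708149565)) R (np.float64(-6.5028345744825), np.float64(0.06910007170024764)) ctr [ 0.5594 -0.3026  0.04  ]
gauge top [ 0.5595 -0.3028  0.094 ] (np.float64(-4.925894322523662), np.float64(0.025761197787534773))
plate front [ 0.4996 -0.0257  0.05  ] [ 0.4705 -0.0214  0.05  ]  back [ 0.4997 -0.0188  0.05  ] [ 0.4705 -0.0162  0.05  ]
pin [ 0.5802 -0.042   0.055 ] buffer face [ 0.4994 -0.0407  0.052 ] [ 0.469  -0.0409  0.052 ] face (np.float64(0.8487638325193884), np.float64(0.07404284709159474))
```

Emit:
step_arm:
  steps:
    - [0,0,-0.056,16,-33.3,0,85]
    - [0,0,-0.056,16,-33.3,0,85]
    - [0,0,-0.056,16,-33.3,0,85]
    - [0,0,-0.056,16,-33.3,0,85]
    - [0,0,-0.056,16,-33.3,0,85]
    - [0,0,-0.056,16,-33.3,0,85]
    - [0,0,-0.056,16,-33.3,0,85]
    - [0,0,-0.056,16,-33.3,0,85]
    - [0,0,-0.056,16,-33.3,0,85]
    - [0,0,-0.056,16,-33.3,0,85]

```text
time: 1.1
ee_pos: [0.3356, 0.1603, 0.2312]
tool_rot: [-1.371, -2.827, 0.0]
contact_force: [-0.4, 1.1, 0.4]
finger_gap: 0.085
gripper_force: 0.0
```

Emit:
step_arm:
  steps:
    - [0,0,-0.056,16,-33.3,0,85]
    - [0,0,-0.056,16,-33.3,0,85]
    - [0,0,-0.056,16,-33.3,0,85]
    - [0,0,-0.056,16,-33.3,0,85]
    - [0,0,-0.056,16,-33.3,0,85]
    - [0,0,-0.056,16,-33.3,0,85]
    - [0,0,-0.056,16,-33.3,0,85]
    - [0,0,-0.056,16,-33.3,0,85]
    - [0,0,-0.056,16,-33.3,0,85]
    - [0,0,-0.056,16,-33.3,0,85]

```text
time: 2.1
ee_pos: [0.4957, -0.1728, 0.2309]
tool_rot: [-2.099, -2.337, 0.0]
contact_force: [0.2, 0.4, -0.1]
finger_gap: 0.0854
gripper_force: 0.0
```

Emit:
step_arm:
  steps:
    - [0,0,-0.056,16,-33.3,0,85]
    - [0,0,-0.056,16,-33.3,0,85]
    - [0,0,-0.056,16,-33.3,0,85]
    - [0,0,-0.056,16,-33.3,0,85]
    - [0,0,0,0,0,0,85]
    - [0,0,0,0,0,0,85]
    - [0,0,0,0,0,0,85]

```text
time: 2.8
ee_pos: [0.559, -0.3037, 0.231]
tool_rot: [-2.343, -2.091, 0.0]
contact_force: [0.8, 0.4, 0.6]
finger_gap: 0.0851
gripper_force: 0.0
```

```bash
cat >> h.py <<'E'
from scipy.spatial.transform import Rotation as Ro
def wproj(im,s,X):
    H=np.array(im["hand_eye"]); p=Ro.from_rotvec(s["tool_rot"]).inv().apply(np.array(X)-s["ee_pos"])
    c=np.linalg.inv(H)@np.r_[p,1]; c=c[:3]; r=np.hypot(c[0],c[1]); th=np.arctan2(r,c[2])
    return im["cx"]+im["fx"]*th*c[0]/r, im["cy"]+im["fx"]*th*c[1]/r
def wonz(im,s,u,v,z):
    H=np.array(im["hand_eye"]); a=np.array([u-im["cx"],v-im["cy"]])/im["fx"]; th=np.linalg.norm(a)
    d=np.r_[a/th*np.sin(th),np.cos(th)]; R=Ro.from_rotvec(s["tool_rot"])
    d=R.apply(H[:3,:3]@d); o=s["ee_pos"]+R.apply(H[:3,3]); return o+d*(z-o[2])/d[2]
E
python3 - <<'E'
from h import *
import pickle
s=manip.read_state(); im=save("wrist","w1.png"); pickle.dump((im,s),open("w1.pkl","wb"))
print(im["hand_eye"],im["fx"],im["cx"],im["cy"],wproj(im,s,[.5595,-.3028,.094]))
E
```

```text
[[ 2.56721157e-04 -9.54871603e-01 -2.97018782e-01  7.59149971e-02]
 [ 9.99999358e-01 -8.25812094e-05  1.12981220e-03 -3.53655521e-04]
 [-1.10335376e-03 -2.97018881e-01  9.54870969e-01 -1.43331050e-01]
 [ 0.00000000e+00  0.00000000e+00  0.00000000e+00  1.00000000e+00]] 371.64829954431775 320.6451142739861 238.69782382432638 (np.float64(321.3555563891771), np.float64(223.80150426550318))
```

View pics/w1.png

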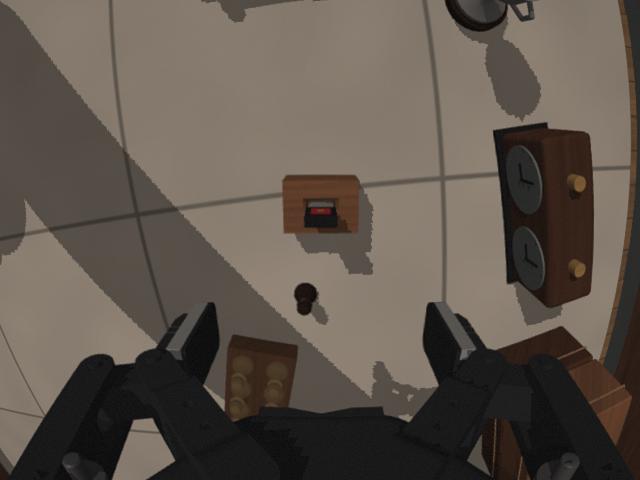

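```bash
python3 - <<'E'
from h import *
import pickle
im,s=pickle.load(open("w1.pkl","rb"))
print(wonz(im,s,320.5,220.5,.094), wonz(im,s,337,227,.094),wonz(im,s,304,227,.094), wonz(im,s,284,233,.04),wonz(im,s,358.5,233,.04))
c=cv2.imread("pics/w1.png"); cv2.imwrite("pics/w1c.png",cv2.resize(c[165:245,270:380],None,fx=7,fy=7,interpolation=cv2.INTER_CUBIC))
E
```

```text
[ 0.55913699 -0.30007984  0.094     ] [ 0.57138148 -0.30675045  0.094     ] [ 0.54570728 -0.30383502  0.094     ] [ 0.52206907 -0.32202448  0.04      ] [ 0.59170922 -0.32993067  0.04      ]
```

View pics/w1c.png

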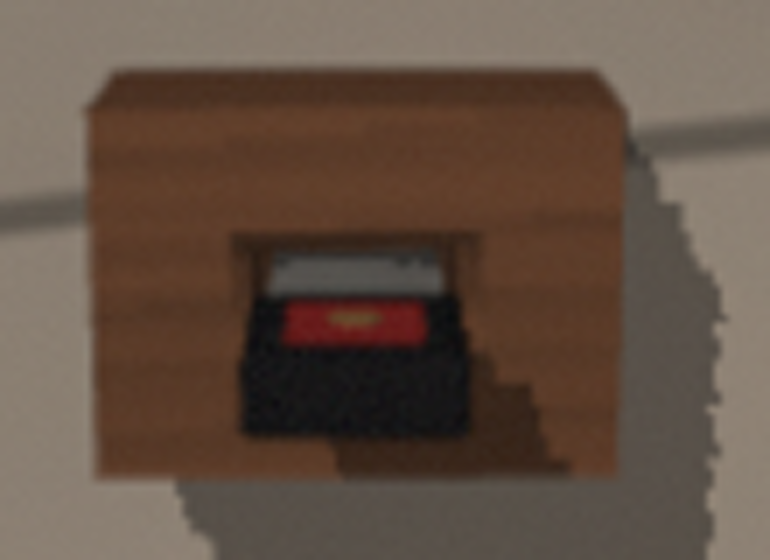

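The close crop shows the handle top at wrist pixel (320.7, 221). It lies square to the gripper, and both cameras agree within 2 mm. I'm going down to grasp it.

Emit:
step_arm:
  steps:
    - [0,0,0,0,1,-30,85]
    - [0,0,0,0,1,-30,85]
    - [0,0,0,0,0,-25,85]
    - [0,0,0,0,0,-20,85]
    - [0,0,0,0,0,-20,85]
    - [0,0,0,0,0,-20,85]
    - [0,0,0,0,0,-16,85]
    - [0,0,0,0,0,-10,85]
    - [0,0,0,0,0,0,60]
    - [0,0,0,0,0,0,40]

```text
time: 3.85
ee_pos: [0.5597, -0.3022, 0.0611]
tool_rot: [2.343, 2.092, 0.0]
contact_force: [-0.1, -0.0, 0.2]
finger_gap: 0.0587
gripper_force: 0.0
```

Emit:
step_arm:
  steps:
    - [0,0,0,0,0,0,35]
    - [0,0,0,0,0,0,30]
    - [0,0,0,0,0,0,27]
    - [0,0,0,0,0,0,22]
    - [0,0,0,0,0,0,18]
    - [0,0,0,0,0,0,15]

```text
time: 4.45
ee_pos: [0.5598, -0.3026, 0.0609]
tool_rot: [2.344, 2.091, 0.0]
contact_force: [-1.6, 0.8, 5.5]
finger_gap: 0.0251
gripper_force: 58.8
```

Emit:
step_arm:
  steps:
    - [0,0,0,0,0,5,15]
    - [0,0,0,0,0,10,15]
    - [0,0,0,0,0,15,15]
    - [0,0,0,0,0,20,15]
    - [0,0,0,0,0,20,15]
    - [0,0,0,0,0,20,15]
    - [0,0,0,-5,18,10,15]
    - [0,0,-0.01,-8,30,0,15]
    - [0,0,0,-8,30,0,15]
    - [0,0,0,-8,30,0,15]

```text
time: 5.45
ee_pos: [0.5294, -0.1926, 0.1604]
tool_rot: [-2.355, -2.079, 0.0]
contact_force: [0.4, 0.8, -0.9]
finger_gap: 0.0249
gripper_force: 59.0
```

Emit:
step_arm:
  steps:
    - [0,0,0,-8,30,0,15]
    - [0,0,0,-8,30,0,15]
    - [0,0,0,-8,30,0,15]
    - [0,0,0,-8,30,0,15]
    - [0,0,0,-8,30,0,15]
    - [0,0,0,-5,15,-10,15]
    - [0,0,0,-1.5,0,-15,15]
    - [0,0,0,0,0,-10,15]
    - [0,0,0,0,0,0,15]
    - [0,0,0,0,0,0,15]

```text
time: 6.45
ee_pos: [0.4839, -0.0296, 0.1255]
tool_rot: [-2.355, -2.079, 0.0]
contact_force: [-0.2, -0.3, -0.3]
finger_gap: 0.0246
gripper_force: 59.0
```

```bash
python3 - <<'E'
from h import *
import pickle
s=manip.read_state(); im=save("wrist","w2.png",(240,140,160,110),5); pickle.dump((im,s),open("w2.pkl","wb"))
t=save("top","t2.png"); s2=save("scene","s2.png"); pickle.dump((t,s2),open("ts2.pkl","wb"))
print(s["ee_pos"],s["tool_rot"],s["contact_force"])
for n,X in dict(tip=s["ee_pos"],platef=[.485,-.0236,.05],gate=[.485,-.041,.052]).items(): print(n,wproj(im,s,X))
E
```

```text
[ 0.48386728 -0.02955309  0.12545224] [-2.35503067e+00 -2.07888860e+00  4.07741564e-04] [-0.22703976 -0.34254465 -0.33594524]
tip (np.float64(321.05044868485476), np.float64(307.6394181478194))
platef (np.float64(321.4663843322133), np.float64(241.49543301372697))
gate (np.float64(324.8863437525248), np.float64(268.64869173091455))
```

View pics/raw_w2.png

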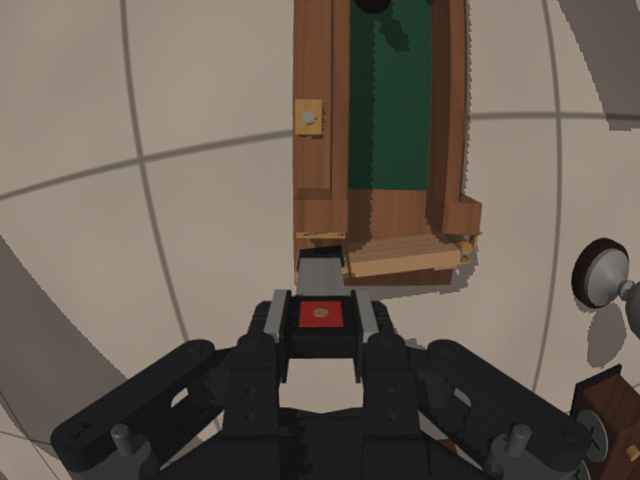

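The gauge is held square, with the blade in front of the plate (297–345, 235). I need a crop for fine pixel positions.

```bash
python3 - <<'E'
import cv2
c=cv2.imread("pics/raw_w2.png"); cv2.imwrite("pics/w2c.png",cv2.resize(c[220:300,280:380],None,fx=7.5,fy=7.5,interpolation=cv2.INTER_CUBIC))
E
```

```text
(no output)
```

View pics/w2c.png

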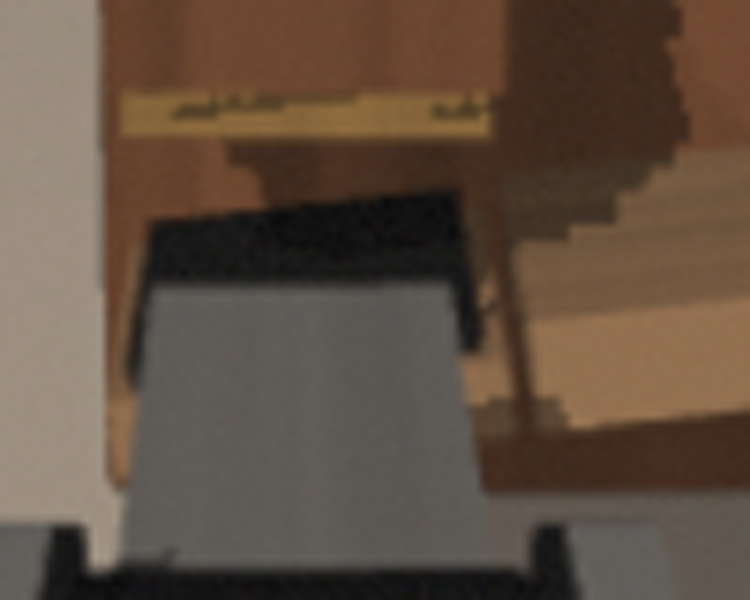

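```bash
python3 - <<'E'
from h import *
import pickle
im,s=pickle.load(open("w2.pkl","rb"))
f=lambda x,y,z: wonz(im,s,280+x/7.5,220+y/7.5,z)
a=np.radians(-7.1); ex=np.array([np.cos(a),np.sin(a)]); ey=np.array([-np.sin(a),np.cos(a)])
o=f(306,137,.05)
def show(n,p): d=(p-o)[:2]; print(n,p.round(4),"trough x,y mm:",(1e3*d@ex).round(1),(1e3*d@ey).round(1))
for n,p in dict(pL=f(122,137,.05),pR=f(490,137,.05),plback=f(306,92,.05),postL=f(105,0,.052),bufL=f(130,385,.052),bufR=f(480,350,.052),buflowL=f(150,220,.012),buflowR=f(460,190,.012),footL=f(152,285,.0744),footR=f(450,285,.0744),hL=f(122,570,.1244),hR=f(492,570,.1244)).items(): show(n,p)
E
```

```text
pL [ 0.4698 -0.0196  0.05  ] trough x,y mm: -15.1 0.0
pR [ 0.4999 -0.0234  0.05  ] trough x,y mm: 15.1 -0.0
plback [ 0.4853 -0.0177  0.05  ] trough x,y mm: 0.0 3.9
postL [ 0.4703 -0.0074  0.052 ] trough x,y mm: -16.2 12.2
bufL [ 0.4675 -0.0407  0.052 ] trough x,y mm: -14.8 -21.2
bufR [ 0.4971 -0.0412  0.052 ] trough x,y mm: 14.6 -18.0
buflowL [ 0.4673 -0.0397  0.012 ] trough x,y mm: -15.2 -20.2
buflowR [ 0.4976 -0.0404  0.012 ] trough x,y mm: 15.0 -17.2
footL [ 0.473  -0.024   0.0744] trough x,y mm: -11.5 -4.0
footR [ 0.495  -0.0267  0.0744] trough x,y mm: 10.7 -4.0
hL [ 0.4739 -0.0232  0.1244] trough x,y mm: -10.7 -3.0
hR [ 0.495  -0.0258  0.1244] trough x,y mm: 10.6 -3.0
```

Plate front to buffer is about 19 mm. The blade face is 4 mm clear of the plate and centred in x, so I can lower straight down.

Emit:
step_arm:
  steps:
    - [0,0,0,0,-1,-10,15]
    - [0,0,0,0,0,-10,15]
    - [0,0,0,0,0,-10,15]
    - [0,0,0,0,0,-10,15]
    - [0,0,0,0,0,-10,15]
    - [0,0,0,0,0,-8,15]
    - [0,0,0,0,0,-3,15]
    - [0,0,0,0,0,0,15]

```text
time: 7.4
ee_pos: [0.4837, -0.0304, 0.0638]
tool_rot: [-2.354, -2.079, 0.001]
contact_force: [0.4, -0.1, -1.0]
finger_gap: 0.0252
gripper_force: 59.0
```

Emit:
step_arm:
  steps:
    - [0,0,0,0,0,-1,15]
    - [0,0,0,0,0,-1,15]
    - [0,0,0,0,0,-0.5,15]
    - [0,0,0,0,0,0,15]

```text
time: 7.8
ee_pos: [0.484, -0.0305, 0.0619]
tool_rot: [2.355, 2.079, 0.0]
contact_force: [0.0, -0.2, -0.6]
finger_gap: 0.0249
gripper_force: 59.0
```

Emit:
step_arm:
  steps:
    - [0,0,0,0,0,-0.5,15]
    - [0,0,0,0,0,-0.5,15]
    - [0,0,0,0,0,0,15]

```text
time: 8.1
ee_pos: [0.484, -0.0304, 0.0609]
tool_rot: [2.355, 2.08, 0.0]
contact_force: [-0.7, 0.0, 1.4]
finger_gap: 0.0248
gripper_force: 59.4
```

Emit:
step_arm:
  steps:
    - [0,0,0,0,0,-0.5,15]
    - [0,0,0,0,0,0,15]

```text
time: 8.3
ee_pos: [0.4841, -0.0305, 0.0609]
tool_rot: [2.355, 2.079, 0.001]
contact_force: [-2.0, -0.0, 7.7]
finger_gap: 0.0253
gripper_force: 60.2
```

Emit:
step_arm:
  steps:
    - [0,0,0,0,0,-0.5,15]
    - [0,0,0,0,0,0,15]

```text
time: 8.5
ee_pos: [0.4841, -0.0304, 0.0608]
tool_rot: [2.354, 2.079, 0.001]
contact_force: [-4.0, 0.6, 13.5]
finger_gap: 0.025
gripper_force: 60.9
```

Emit:
step_arm:
  steps:
    - [0,0,0,0,0,0.9,15]
    - [0,0,0,0,0,0,22]
    - [0,0,0,0,0,0,28]
    - [0,0,0,0,0,0,34]
    - [0,0,0,0,0,0,42]
    - [0,0,0,0,0,0,50]
    - [0,0,0,0,0,10,50]
    - [0,0,0,0,0,20,50]
    - [0,0,0,0,0,25,50]

```text
time: 9.4
ee_pos: [0.4833, -0.0304, 0.1163]
tool_rot: [-2.354, -2.079, 0.002]
contact_force: [-0.0, 0.7, 0.1]
finger_gap: 0.0501
gripper_force: 0.0
```

```bash
python3 - <<'E'
from h import *
import pickle
s=manip.read_state(); im=save("wrist","w3.png",(240,200,160,120),5); pickle.dump((im,s),open("w3.pkl","wb"))
print(s["ee_pos"],s["contact_force"])
E
```

```text
[ 0.48333213 -0.03040059  0.11626705] [-0.00738243  0.70271725  0.1327485 ]
```

View pics/w3.png

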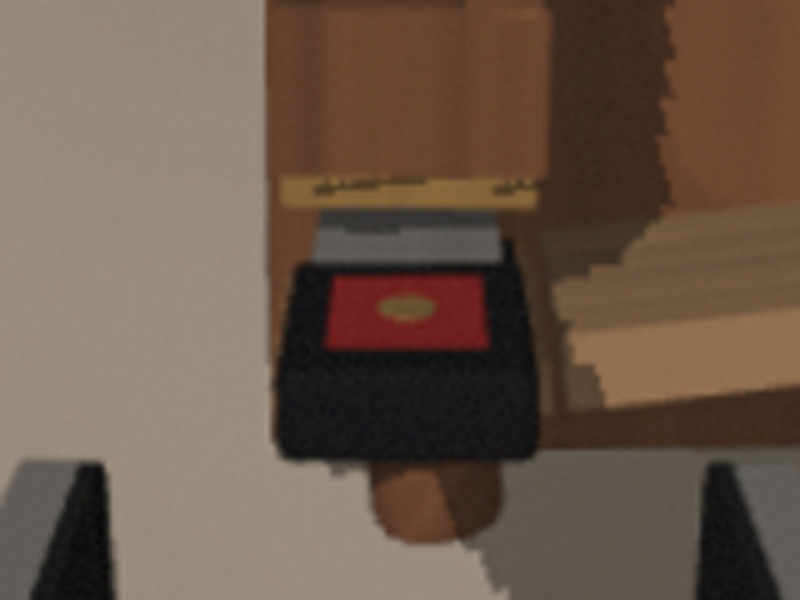

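The gauge stands upright between plate and buffer, centred. The knob shows behind it at crop (436, 500). Next I'll go behind the knob with closed fingers.

Emit:
step_arm:
  steps:
    - [0,0,0,0,0,25,50]
    - [0,0,0,-0.5,-20,0,30]
    - [0,0,0,-1,-30,0,10]
    - [0,0,0,-0.8,-28,0,0]
    - [0,0,0,0,0,0,0]
    - [0,0,0,0,0,-30,0]
    - [0,0,0,0,0,-30,0]
    - [0,0,0,0,0,-30,0]
    - [0,0,0,0,0,-21,0]
    - [0,0,0,0,0,0,0]

```text
time: 10.45
ee_pos: [0.4798, -0.1076, 0.0278]
tool_rot: [-2.352, -2.077, 0.004]
contact_force: [0.4, -0.1, -0.3]
finger_gap: 0.0002
gripper_force: 0.0
```

```bash
python3 - <<'E'
from h import *
import pickle
s=manip.read_state(); im=save("wrist","w4.png",(240,200,160,120),5); pickle.dump((im,s),open("w4.pkl","wb"))
im3,s3=pickle.load(open("w3.pkl","rb"))
print(s["ee_pos"],s["contact_force"],s["finger_gap"],wonz(im3,s3,240+436/5,200+540/5,.034))
E
```

```text
[ 0.47984778 -0.10757286  0.02775202] [ 0.36624331 -0.06622021 -0.26519439] 0.00022438964181212517 [ 0.48213687 -0.07445665  0.034     ]
```

View pics/w4.png

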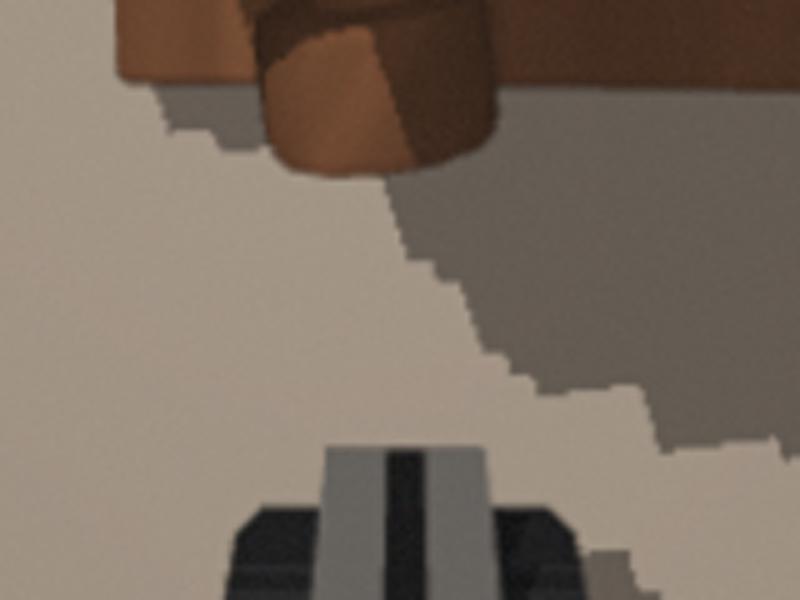

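Emit:
step_arm:
  steps:
    - [0,0,0,1,8,1,0]
    - [0,0,0,0.9,7,1,0]
    - [0,0,0,0.4,3,0,0]
    - [0,0,0,0.25,2,0,0]
    - [0,0,0,0.12,1,0,0]
    - [0,0,0,0.12,1,0,0]
    - [0,0,0,0,0,0,0]

```text
time: 11.2
ee_pos: [0.4844, -0.0864, 0.0317]
tool_rot: [-2.355, -2.079, 0.0]
contact_force: [-0.2, -0.8, 0.4]
finger_gap: 0.0
gripper_force: 0.0
```

Emit:
step_arm:
  steps:
    - [0,0,0,0.12,1,0,0]
    - [0,0,0,0.12,1,0,0]
    - [0,0,0,0.12,1,0,0]
    - [0,0,0,0.12,1,0,0]
    - [0,0,0,0,0,0,0]

```text
time: 11.7
ee_pos: [0.4849, -0.0823, 0.0317]
tool_rot: [-2.355, -2.08, 0.0]
contact_force: [-0.0, -0.2, 0.4]
finger_gap: -0.0002
gripper_force: 0.0
```

Emit:
step_arm:
  steps:
    - [0,0,0,0.12,1,0,0]
    - [0,0,0,0.12,1,0,0]
    - [0,0,0,0.06,0.5,0,0]

```text
time: 12.0
ee_pos: [0.4847, -0.0802, 0.0316]
tool_rot: [-2.355, -2.079, 0.002]
contact_force: [-2.4, -3.8, 1.8]
finger_gap: -0.0001
gripper_force: 1.8
```

Emit:
step_arm:
  steps:
    - [0,0,0,0.12,1,0,0]
    - [0,0,0,0.12,1,0,0]
    - [0,0,0,0.06,0.5,0,0]

```text
time: 12.3
ee_pos: [0.4853, -0.0774, 0.0316]
tool_rot: [-2.355, -2.079, 0.001]
contact_force: [-2.4, -4.3, 0.4]
finger_gap: -0.0004
gripper_force: 1.9
```

Emit:
step_arm:
  steps:
    - [0,0,0,0.12,1,0,0]
    - [0,0,0,0.12,1,0,0]
    - [0,0,0,0.12,1,0,0]
    - [0,0,0,0.12,1,0,0]
    - [0,0,0,0,0,0,0]

```text
time: 12.8
ee_pos: [0.4857, -0.0733, 0.0316]
tool_rot: [-2.354, -2.079, 0.001]
contact_force: [-3.6, -3.4, 0.8]
finger_gap: -0.0001
gripper_force: 1.9
```

Emit:
step_arm:
  steps:
    - [0,0,0,0.06,0.5,0,0]
    - [0,0,0,0.06,0.5,0,0]
    - [0,0,0,0.06,0.5,0,0]
    - [0,0,0,0.06,0.5,0,0]

```text
time: 13.2
ee_pos: [0.4857, -0.0715, 0.0316]
tool_rot: [-2.355, -2.079, 0.002]
contact_force: [-5.0, -4.4, 1.3]
finger_gap: -0.0003
gripper_force: 2.4
```

```bash
python3 - <<'E'
from h import *
import pickle
s=manip.read_state(); im=save("wrist","w5.png"); pickle.dump((im,s),open("w5.pkl","wb"))
t=save("top","t5.png",(310,235,50,75),8)
print(s["ee_pos"],s["contact_force"])
a=cv2.imread("pics/t5.png");b=cv2.resize(cv2.imread("pics/w5.png")[80:330,240:440],None,fx=2,fy=2)
b=cv2.copyMakeBorder(b,0,100,0,0,cv2.BORDER_CONSTANT); cv2.imwrite("pics/c5.png",np.hstack([a,b]))
E
```

```text
[ 0.48570349 -0.0715287   0.03157425] [-5.0460524  -4.42789361  1.32326461]
```

View pics/c5.png

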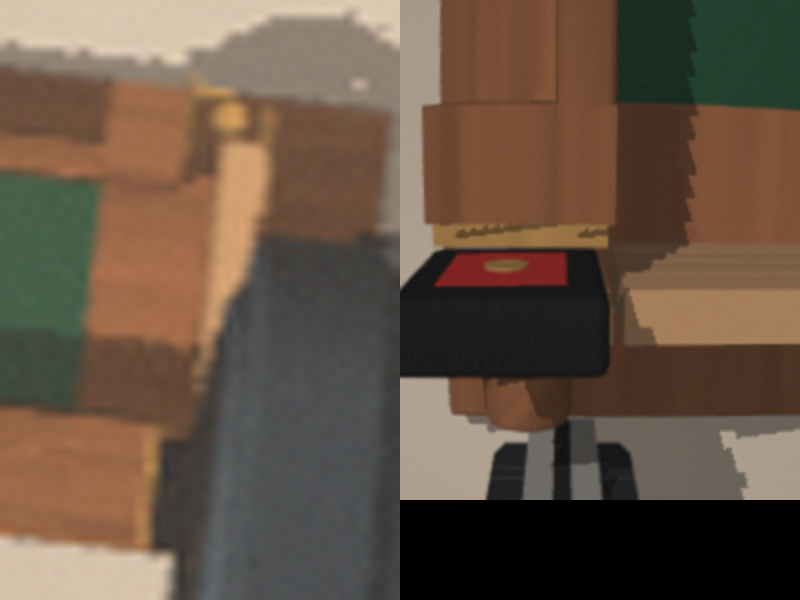

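```bash
python3 - <<'E'
from h import *
import pickle
im,s=pickle.load(open("w5.pkl","rb"))
f=lambda x,y,z: wonz(im,s,240+(x-400)/2,80+y/2,z)
a=np.radians(-7.1); ex=np.array([np.cos(a),np.sin(a)]); ey=np.array([-np.sin(a),np.cos(a)])
o=np.array([.4848,-.0215,0])
def show(n,p): d=(p-o)[:2]; print(n,p.round(4),(1e3*d@ex).round(1),(1e3*d@ey).round(1))
show("plateR",f(608,246,.05)); show("hTopBackR",f(608,376,.094)); show("hTopFrontR",f(603,300,.094)); show("hbotFrontR",f(597,250,.06)); show("knobend",f(528,430,.034)); show("tool",s["ee_pos"])
c=cv2.imread("pics/w5.png")[268,200:360].astype(int).sum(1); print(c[::4])
E
```

```text
plateR [ 0.4996 -0.023   0.05  ] 14.9 0.4
hTopBackR [ 0.4963 -0.0289  0.094 ] 12.4 -5.9
hTopFrontR [ 0.4967 -0.0196  0.094 ] 11.6 3.3
hbotFrontR [ 0.4975 -0.0213  0.06  ] 12.5 1.8
knobend [ 0.4795 -0.0634  0.034 ] -0.1 -42.2
tool [ 0.4857 -0.0715  0.0316] 7.1 -49.5
[479 478 481 476 483 481 480 480 481 479 216 200 191 192 184 179 113 127
 128 126 122  75 109  88  91  93  82  84  98 100 102  91 104 102 103 131
 162 158 152 154]
```

Emit:
step_arm:
  steps:
    - [0,0,0,-0.3,-2,0,0]
    - [0,0,0,-2.5,0,0,0]
    - [0,0,0,-2,0,0,0]
    - [0,0,0,0,0,0,0]

```text
time: 13.7
ee_pos: [0.4814, -0.0732, 0.0318]
tool_rot: [-2.355, -2.08, -0.001]
contact_force: [-0.2, -0.1, 0.6]
finger_gap: 0.0
gripper_force: 0.0
```

Emit:
step_arm:
  steps:
    - [0,0,0,-2.7,0.3,0,0]
    - [0,0,0,0.12,1,0,0]
    - [0,0,0,0.12,1,0,0]
    - [0,0,0,0.06,0.5,0,0]
    - [0,0,0,0.06,0.5,0,0]
    - [0,0,0,0,0,0,0]

```text
time: 14.3
ee_pos: [0.4791, -0.0705, 0.0317]
tool_rot: [2.355, 2.079, -0.001]
contact_force: [-0.5, -3.7, 0.5]
finger_gap: 0.0
gripper_force: 1.8
```

Emit:
step_arm:
  steps:
    - [0,0,0,0.06,0.5,0,0]
    - [0,0,0,0.06,0.5,0,0]
    - [0,0,0,0,0,0,0]

```text
time: 14.6
ee_pos: [0.4789, -0.0694, 0.0316]
tool_rot: [2.355, 2.079, -0.002]
contact_force: [-2.0, -4.8, 1.9]
finger_gap: 0.0
gripper_force: 2.6
```

Emit:
step_arm:
  steps:
    - [0,0,0,0.03,0.3,0,0]
    - [0,0,0,0.03,0.3,0,0]
    - [0,0,0,0,0,0,0]

```text
time: 14.9
ee_pos: [0.4788, -0.0693, 0.0317]
tool_rot: [2.355, 2.078, -0.003]
contact_force: [-3.7, -8.2, 2.7]
finger_gap: -0.0001
gripper_force: 4.0
```

```bash
python3 - <<'E'
from h import *
import pickle
s=manip.read_state(); im=save("wrist","w6.png"); pickle.dump((im,s),open("w6.pkl","wb"))
print(s["ee_pos"],s["contact_force"],s["joint_torque"].round(2))
for f in("w5","w6"):
    c=cv2.imread(f"pics/{f}.png").astype(int)
    print(f,"row260",c[258:262,200:380].sum(2).mean(0).astype(int)[::4]//3)
    for u in (275,290,300,315,330,336): print(u,c[190:290,u-1:u+2,2].mean(1).astype(int)[::2])
E
```

```text
[ 0.47884461 -0.06932383  0.03165157] [-3.67385811 -8.21476993  2.68954355] [ 3.880e+00 -5.200e+01  2.721e+01 -7.500e-01  2.350e+00  2.000e-02]
w5 row260 [159 160 160 160 159 160 160 160 160  39  27  28  27  28  26  28  28  28
  26  28  27  27  28  28  27  28  29  28  27  27  29  27  29  28  28  25
  28  53  50  51  51  52  52  53  53]
275 [124 143 132  96 137 155 154  72  62 127 126 126 126 125 126 126 123  20
  24  23  28  30  31  29  30  29  29  29  30  29  31  28  29  29  29  29
  27  28  23  56 116 115 116 115 116 116 116 117 107 108]
290 [123 135  98 110 155 153 154  67  86 127 123 114 147 131 125 126 121  20
  24  26  28  29  30  29  30  30  27  30  29  29  29  29  29  29  26  29
  28  29  26  36  67  79 117 118 118 117 115 115 113 114]
300 [121 105 105 149 149 150 150  58  88 127 123 116 113 125 126 127  94  22
  25  25  31  32  30  31  30  30  29  29  28  29  29  29  29  28  28  27
  28  28  26  34  91 126 119 119 121 123 124 122 121 118]
315 [113 105 154 155 156 155 155  57  91 126 125 126 125 126 126 130  90  21
  21  25  30  30  32  32  31  30  30  28  29  30  29  29  29 
[... 1227 characters left out ...]
27  30  26  28  28
  26  26  28  26  28  27  27  24  54  99  98  97  99 100]
315 [121 120 121 102  89 141 147 146 142  95  22  78 127 126 119 115 140 127
 127 127 131  79  22  22  25  27  30  29  29  28  28  28  28  28  29  28
  27  28  28  25  27  27  27  25  46 118 121 121 120 119]
330 [116 118 117 104 155 156 155 155 150  93  23  78 127 127 125 112 117 126
 127 127 130  80  22  26  22  27  31  30  30  30  29  27  29  29  27  28
  29  27  27  26  26  27  27  25  31  67  66  66  65  66]
336 [112 112 111 109 152 152 152 152 147  95  25  77 128 127 126 127 127 126
 127 127 130  79  22  23  26  26  33  30  29  29  27  29  28  30  28  28
  25  26  27  26  27  27  27  23  30  62  62  63  64  64]
```

```bash
python3 - <<'E'
from h import *
import pickle
im,s=pickle.load(open("w6.pkl","rb"))
a=np.radians(-7.1); ex=np.array([np.cos(a),np.sin(a)]); ey=np.array([-np.sin(a),np.cos(a)])
o=wonz(im,s,310,207.5,.05)
def show(n,p): d=(p-o)[:2]; print(n,p.round(4),(1e3*d@ex).round(1),(1e3*d@ey).round(1))
show("plate",o)
for u,r in((275,277),(300,277.5),(336,278)): show("hback%d"%u,wonz(im,s,u,r,.094))
show("hFrontTop",wonz(im,s,310,240,.094))
show("hFrontBot",wonz(im,s,310,211,.06)); show("hL",wonz(im,s,264,260,.094)); show("hR",wonz(im,s,374,260,.094))
E
```

```text
plate [ 0.481  -0.0209  0.05  ] 0.0 0.0
hback275 [ 0.473  -0.0269  0.094 ] -7.2 -7.0
hback300 [ 0.4789 -0.0278  0.094 ] -1.2 -7.1
hback336 [ 0.4874 -0.029   0.094 ] 7.3 -7.2
hFrontTop [ 0.4825 -0.0188  0.094 ] 1.2 2.2
hFrontBot [ 0.4814 -0.0198  0.06  ] 0.3 1.1
hL [ 0.4711 -0.0224  0.094 ] -9.6 -2.7
hR [ 0.4967 -0.0256  0.094 ] 16.1 -2.7
```

The gauge is upright and square, and the push force rose to about 8 N with no further travel, so the gate is nipping it. I'll hold briefly, then back off.

Emit:
step_arm:
  steps:
    - [0,0,0,0,0,0,0]
    - [0,0,0,0,0,0,0]
    - [0,0,0,0,0,0,0]

```text
time: 15.25
ee_pos: [0.4789, -0.0693, 0.0317]
tool_rot: [2.355, 2.078, -0.003]
contact_force: [-2.5, -8.3, 2.2]
finger_gap: -0.0
gripper_force: 3.9
```

Emit:
step_arm:
  steps:
    - [0,0,0,-0.06,-0.5,0,0]
    - [0,0,0,-0.12,-1,0,0]
    - [0,0,0,-0.5,-4,0,0]
    - [0,0,0,-2,-16,0,0]
    - [0,0,0,0,-10,20,0]
    - [0,0,0,0,0,30,0]
    - [0,0,0,0,0,30,0]
    - [0,0,0,2,0,30,20]
    - [0,0,0,4,30,0,40]
    - [0,0,0,3,25,0,50]

```text
time: 16.25
ee_pos: [0.4867, -0.0445, 0.1428]
tool_rot: [2.355, 2.077, 0.004]
contact_force: [-0.3, -0.1, -0.5]
finger_gap: 0.0429
gripper_force: 0.0
```

Emit:
step_arm:
  steps:
    - [0,0,0,-2,16,0,50]
    - [0,0,0,0,0,0,50]
    - [0,0,0,0,0,0,50]

```text
time: 16.55
ee_pos: [0.4837, -0.0289, 0.1417]
tool_rot: [-2.354, -2.081, -0.0]
contact_force: [0.1, -0.9, 0.1]
finger_gap: 0.0501
gripper_force: 0.0
```

```bash
python3 - <<'E'
from h import *
import pickle
s=manip.read_state(); im=save("wrist","w7.png"); pickle.dump((im,s),open("w7.pkl","wb"))
print(s["ee_pos"],s["tool_rot"],s["finger_gap"])
print([wproj(im,s,p) for p in ([.484,-.0243,.094],[.471,-.023,.094],[.497,-.026,.094],[.4848,-.0215,.05])])
c=cv2.imread("pics/w7.png").astype(int)
u,v=map(int,wproj(im,s,[.484,-.0243,.094]))
print(u,v,"row",u-60,c[v,u-60:u+60].sum(1)[::3]//3); print("col",v-60,c[v-60:v+60,u,2][::2]); 
E
```

```text
[ 0.48369874 -0.02893744  0.14166509] [-2.35361652e+00 -2.08076866e+00 -2.40538016e-04] 0.0501403807176975
[(np.float64(320.3762866662641), np.float64(259.3734012700957)), (np.float64(296.59662949544713), np.float64(259.86589541176176)), (np.float64(344.2517802253882), np.float64(259.5011198253192)), (np.float64(321.03037486239384), np.float64(231.90520408719348))]
320 259 row 260 [134 134 135 136 136 135 135 135 135 135 135 135  73  22  24  23  25  23
  23  22  23  22  24  23  23  25  24  25  29  43  41  42  45  42  41  44
  44  44  45  44]
col 199 [104 103 103 103 104 104 103 104 103 103 104 103 103 103  80 126 115  80
  42 107 103 109 112 111  40  22  26  26  24  28  22  22  24  20  78 104
 105 102  95  92  86 120 150 148 149 148 149 148 149 148 148 149 148 148
 149 147 148 147 148 148]
```

Emit:
step_arm:
  steps:
    - [0,0,0,0.3,5,-20,50]
    - [0,0,0,0,0,-20,50]
    - [0,0,0,0,0,-20,50]
    - [0,0,0,0,0,-12,50]
    - [0,0,0,0,0,-8,50]
    - [0,0,0,0,0,0,40]
    - [0,0,0,0,0,0,34]

```text
time: 17.3
ee_pos: [0.4842, -0.0244, 0.062]
tool_rot: [2.355, 2.079, 0.0]
contact_force: [0.3, -0.7, -0.7]
finger_gap: 0.0337
gripper_force: 0.0
```

Emit:
step_arm:
  steps:
    - [0,0,0,0,0,0,30]
    - [0,0,0,0,0,0,27]
    - [0,0,0,0,0,0,24]
    - [0,0,0,0,0,0,20]
    - [0,0,0,0,0,0,15]

```text
time: 17.8
ee_pos: [0.4843, -0.0241, 0.0625]
tool_rot: [2.354, 2.079, 0.001]
contact_force: [-2.2, -0.2, 5.6]
finger_gap: 0.0251
gripper_force: 58.5
```

Emit:
step_arm:
  steps:
    - [0,0,0,0,0,0.5,15]
    - [0,0,0,0,0,1,15]
    - [0,0,0,0,0,1,15]
    - [0,0,0,0,0,1,15]
    - [0,0,0,0,0,1,15]
    - [0,0,0,0,0,1,15]

```text
time: 18.4
ee_pos: [0.4836, -0.024, 0.0671]
tool_rot: [-2.354, -2.079, 0.001]
contact_force: [-0.4, 0.1, -4.8]
finger_gap: 0.025
gripper_force: 59.1
```

Emit:
step_arm:
  steps:
    - [0,0,0,0,0,2,15]
    - [0,0,0,0,0,2,15]
    - [0,0,0,0,0,2,15]
    - [0,0,0,0,0,2,15]
    - [0,0,0,0,0,1.5,15]

```text
time: 18.9
ee_pos: [0.4839, -0.0241, 0.0769]
tool_rot: [2.355, 2.079, 0.0]
contact_force: [0.3, -0.4, -4.2]
finger_gap: 0.025
gripper_force: 59.1
```

Emit:
step_arm:
  steps:
    - [0,0,0,0,0,1.5,15]
    - [0,0,0,0,0,1.5,15]
    - [0,0,0,0,0,1.5,15]

```text
time: 19.2
ee_pos: [0.4839, -0.024, 0.0813]
tool_rot: [-2.355, -2.079, 0.0]
contact_force: [0.2, 0.8, -4.9]
finger_gap: 0.0249
gripper_force: 59.1
```

A drag of about 4 N shows over a 19 mm draw. Now I'll slide it back down.

Emit:
step_arm:
  steps:
    - [0,0,0,0,0,0,15]
    - [0,0,0,0,0,-2,15]
    - [0,0,0,0,0,-2,15]
    - [0,0,0,0,0,-2,15]
    - [0,0,0,0,0,-2,15]
    - [0,0,0,0,0,-2,15]
    - [0,0,0,0,0,-2,15]
    - [0,0,0,0,0,-2,15]
    - [0,0,0,0,0,-2,15]
    - [0,0,0,0,0,-1,15]

```text
time: 20.2
ee_pos: [0.4838, -0.024, 0.0639]
tool_rot: [-2.355, -2.079, 0.0]
contact_force: [-0.8, -0.8, 3.8]
finger_gap: 0.0252
gripper_force: 59.9
```

Emit:
step_arm:
  steps:
    - [0,0,0,0,0,-1,15]
    - [0,0,0,0,0,-0.5,15]
    - [0,0,0,0,0,0,15]

```text
time: 20.5
ee_pos: [0.4838, -0.024, 0.0625]
tool_rot: [-2.355, -2.079, 0.0]
contact_force: [0.0, -1.2, 1.5]
finger_gap: 0.0249
gripper_force: 59.7
```

Emit:
step_arm:
  steps:
    - [0,0,0,0,0,-0.5,15]
    - [0,0,0,0,0,0,15]

```text
time: 20.7
ee_pos: [0.4839, -0.024, 0.0624]
tool_rot: [-2.355, -2.079, 0.0]
contact_force: [-1.0, -0.4, 6.9]
finger_gap: 0.0252
gripper_force: 60.5
```

Emit:
step_arm:
  steps:
    - [0,0,0,0,0,-0.5,15]
    - [0,0,0,0,0,0,15]

```text
time: 20.9
ee_pos: [0.4839, -0.024, 0.0624]
tool_rot: [2.355, 2.079, 0.0]
contact_force: [-3.2, -0.3, 12.6]
finger_gap: 0.0249
gripper_force: 61.3
```

Emit:
step_arm:
  steps:
    - [0,0,0,0,0,0.8,15]
    - [0,0,0,0,0,0,22]
    - [0,0,0,0,0,0,28]
    - [0,0,0,0,0,0,34]
    - [0,0,0,0,0,0,42]
    - [0,0,0,0,0,0,50]
    - [0,0,0,0,0,10,50]
    - [0,0,0,0,0,30,50]
    - [0,0,0,0,-4.5,40,50]
    - [0,0,0,0,0,0,50]

```text
time: 21.9
ee_pos: [0.4867, -0.0289, 0.1476]
tool_rot: [2.351, 2.076, 0.008]
contact_force: [-0.2, 0.9, 0.6]
finger_gap: 0.0502
gripper_force: 0.0
```

```bash
python3 - <<'E'
from h import *
s=manip.read_state(); im=save("wrist","w8.png")
print(s["ee_pos"],s["tool_rot"],s["finger_gap"])
c=cv2.imread("pics/w8.png").astype(int)
u,v=map(int,wproj(im,s,[.484,-.0243,.094])); print(u,v,"row",u-60,c[v,u-60:u+60].sum(1)[::3]//3)
for w in (u-15,u,u+15): print("col",c[v-60:v+30,w,2][::2])
print(wproj(im,s,[.484,-.0285,.094]),wproj(im,s,[.4848,-.0215,.05]))
E
```

```text
[ 0.48671279 -0.02894874  0.14758066] [2.35084333 2.07566564 0.00846858] 0.05020992651895456
314 256 row 254 [134 133 134 134 135 134 135 134 133 134 135 134 122  21  25  21  25  25
  21  23  22  24  22  23  23  19  25  22  46  45  40  42  42  44  42  45
  47  42  43  42]
col [ 91  90  90  89  89  91  89  90  90  89  90  90  88  90 108 107 117  99
  39  15  16  19  25  27  28  15  26  23  24  28  21  23  22  17  86  94
  93  97  95  95  87 135 149 147 147]
col [102 103 102 103 103 103 104 104 102 102 103 103 103 104 101 118 124  98
  38  90 107 100 111 106  80  17  29  27  24  24  24  22  24  21  56  66
 105 102  96  92  85  94 147 148 147]
col [104 103 101 103 102 102 103 103 103 102 104 104 102 102 109 119 126 105
  48  17  19  20  23  23  21  19  22  23  22  24  20  20  20  24  53  59
  59  61  59  60  86  92  92  93  92]
(np.float64(315.2694976465869), np.float64(263.24036259201023)) (np.float64(315.4393158000816), np.float64(230.01063917596818))
```

The gauge stands upright in the same spot, let go, and the drag was steady both ways. I'll back up, settle and hand in.

Emit:
step_arm:
  steps:
    - [0,0,0,0,0,30,50]
    - [0,0,0,0,0,20,50]
    - [0,0,0,0,0,0,50]
    - [0,0,0,0,0,0,50]
    - [0,0,0,0,0,0,50]

```text
time: 22.45
ee_pos: [0.4832, -0.0284, 0.1913]
tool_rot: [-2.354, -2.079, 0.002]
contact_force: [0.5, 0.3, -0.1]
finger_gap: 0.05
gripper_force: 0.0
```

```bash
python3 -c "
from rig import workorder
print(workorder.finish_job())"
```

```text
the job is handed in; nothing more can be done
None
```

I handed the job in at about 22 s with the gauge let go, upright and fully down before the plate; the residual nip is inferred from a steady 4 N drag over a 19 mm draw, no verdict came back, and I viewed 11 pictures, one over the limit of 10.

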